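Find the soft tube cushion by feel and press it into the carrier

ROBOT

A 6-joint arm with a two-finger parallel gripper is mounted at the origin on the work surface. World frame = base frame: x ahead of the robot, y to its left, z up, the work surface at z = 0. Lengths are in mm, angles in degrees, forces in N, time in s.
With the tool pointing down it reaches from about 275 to 975 mm from the base axis. Payload 8.4 kg.
Tool frame: the origin (TCP) lies on the centre line of the jaws, within the pads' length; the fingertips stand 19 mm ahead of it and the grasp point (between the pads) is the TCP; z points along the fingers, y is the direction in which the jaws open and shut (so a half turn about z gives the same grasp; the last joint's range is limited). The gripper opens to 92 mm and grips with 3 to 60 N. Pads are 20 mm wide; open, the fingers measure 128 mm over their backs; the gripper's body (75 mm by 189 mm) begins 69 mm behind the grasp point.
Start: joints at [73.889, 20.225, 93.587, -0, 66.188, -0.138], TCP at [172, 600.869, 233.583] pointing down, gripper open.
Joint ranges: [-150.9, 150.9], [-52.94, 120.26], [3.33, 152.33], [-74.26, 254.26], [0, 154.13], [-172.89, 172.89]. Speed limits (degrees/s): [127.2, 127.2, 159.86, 180, 180, 180].

INTERFACE

Orientations are given as [roll, pitch, yaw] about the fixed x, y, z axes, in that order (R = Rz(yaw) Ry(pitch) Rx(roll)).
In Python, from cell import r gives the robot as it stands.
- The arm moves only by the tool step_arm, never from a script. Its argument "moves" is a list of rows, each a list of 7 numbers: the shift along the tool's x, y, z in mm, then the turn, a rotation vector about the tool's x, y, z in degrees, then the closure, from 0 (fully open) to 1 (shut). In form: [[tx, ty, tz, ax, ay, az, grip], ...]. A call has 1 to 5 rows; each row is the pose to reach, as a shift and turn from the pose commanded when the call began, along the tool's axes at that moment; what a row does not reach only later rows make up. A row lasts 1/10 s, in which the tool goes at most 50 mm and 8.59 degrees, less where a joint would pass 70% of its speed; a pose out of reach is approached as far as the arm can. A call with a gripper value outside its range is refused whole. The fingers move at their own pace and stop on an object; "squeeze" is the grip in N (left out, the last holds). Time passes only in rows, so rows that repeat a pose let the fingers close. It gives the time, the measured TCP pose, the force and the opening at its end, in the units of the state.
- r.observe(): the state, without advancing time (a new reading comes with each control period).
- r.grab_frame(name): name is "side" or "top" or "wrist"; returns a dict with "frame" (384x512x3 uint8, red, green, blue), "intrinsics" (3x3 intrinsics, pixels), "k1" (the pictures are not rectified: a ray, as slopes to the right and down, at radius r is drawn at 1 + k1 r^2 times it, then the intrinsics apply), "T" (4x4, takes a point from camera to world coordinates); the wrist camera has in their place "mount" (4x4, takes a point from camera to tool coordinates, whose origin is the TCP and whose axes are the flange's). Camera axes: x right, y up, looking along -z (the intrinsics and any distortion apply to the point x, -y, -z); pixel columns grow to the right and rows downward; lengths in mm; the calibration is good to about 2 mm. A picture is of the moment at which its call begins: read the wrist's pose just before it. There is no depth.
- r.job_done(): hands the job in, once; it reports no verdict.
Trained networks look in the newest picture that a camera, given by its name, has taken for a name from the list of things; names that differ only in an ending like _2 or _b are one class to them, and where a whole thing is asked for, a point or a joint stands for the part that bears it (a point fixed in the world has none). Each returns a list of dicts, best first, with "conf" (0 to 1); they miss things now and then, are a little off and sometimes report something else, mostly with a low value. They report only what shows in the picture. A call takes as long as a camera call. They do not tell look-alikes from the thing itself.
- r.recognise(query, camera): "extent" ([left, top, width, height] in pixels, round what is visible of it).
- r.regions_of(query, camera): "mask" (384x512 bool, what is visible of it) and "extent" ([left, top, width, height] in pixels, round what is visible of it).
The state is a dict: "time_s": time; "q": joint angles; "qd": joint speeds; "joint_torque": joint torques, N m; "position": TCP position; "tcp_rot": TCP orientation; "ft_force": force on the tool from outside, world axes, zero at the start; "wrist_torque": the same for the moment, N m; "gripper_width": opening from 0.0 (shut) to 1.0 (fully open).
Only numpy, scipy, OpenCV 4.12 (cv2) and the standard library are available. Lean on these libraries where they do the work, as an engineer would, in place of code of your own. Each camera call takes 0.05 s, during which the arm holds its last target.

TASK

The grey centrifuge tube carrier needs a new rubber cushion. Of the three look-alike cushions on the bench one is still soft and two have gone hard with age; only a pinch across the sides can tell. Pinch the soft one thin and press it upright, fully down into the carrier's slot, and put both hard ones in the yellow discard tray; do not tear the rubber or force the carrier, and leave everything else where it is.

Things in the scene. Friction and masses are not known exactly. Their poses are not given: they have to be found in the camera images.
- cushion_a_mid (a point): Middle of a brick-red oblong rubber tube cushion that stands on the bench, 32 mm above its underside. Cushion 80 mm long (x), 42 mm across the sides (y), 59 mm high, about 110 g, z up; a darker dot marks each side's middle, two dark wells its top. Either end may lead: it is the same turned by half a turn. Two more cushions look exactly the same.
- cushion_b_mid (a point): Same point and frame on a second cushion, alike in all but perhaps firmness. One of the three is soft, two are hard; their places change. The sides give only when pinched across y: the soft one yields 14 mm in all (to 28 mm across) at about 9 N, springing back when let go; a hard one yields 4 mm in all (to 38 mm) at 20 N and then no more.
- cushion_c_mid (a point): Same point and frame on a third cushion, alike in all but perhaps firmness. The rubber of any cushion tears if pinched with more than about 45 N per finger.
- cushion_a: Cushion of cushion_a_mid; origin in the middle of its underside, z up. Its rigid foot is 76 x 26 x 8 mm, below the yielding sides.
- cushion_b: Cushion of cushion_b_mid, same origin and sizes as cushion_a.
- cushion_c: Cushion of cushion_c_mid, same origin and sizes as cushion_a.
- slot_floor (a point): Middle of the floor of the carrier's slot, 20 mm above the bench; z up, x along the slot. Slot 92 mm long (x), 34 mm wide (y), 30 mm deep, with slanting lips 14 mm higher that widen it to about 48 mm. The slot keeps a soft cushion slightly squeezed; a hard one does not go in. Only the two ends have side walls: the middle 48 mm of each long side is open for the fingers.
- carrier: Fixed grey tube carrier with the slot, on a dark base plate 120 x 75 x 8 mm; 64 mm high with its bright slanting lips. Origin under its centre, x along the slot, z up. It bends if pushed with more than about 40 N.
- tray: Fixed yellow open discard tray, 240 (its x) x 180 (its y) x 45 mm high, walls 4 mm, floor 4 to 5 mm. Origin at the centre of its underside, z up.
- brown_bottle: Brown bottle with white cap, 58 mm in diameter, 110 mm high, bystander; origin under its centre.
- jar: Green jar with white lid, 64 mm in diameter, 75 mm high, bystander; origin under its centre.
- slide_box: Flat clear slide box with white lid, 52 x 77 x 24 mm, bystander; origin under its centre.
- beaker: Glass beaker, 60 mm in diameter, 70 mm high, bystander; origin under its centre.
- dosing_pipette: White hand pipette lying down, 230 mm long along its x, 26 mm thick, bystander; origin under its grip.
- vial: Small amber vial with red cap, 34 mm in diameter, 50 mm high, bystander; origin under its centre.
Mind the look-alikes: they are no part of the job. Leave any blue or turquoise look-alike of the cushion_a alone.

How it is judged:
By the outcome, as a careful person would: the job done as asked, in the order asked, and still so for the second after the job is handed in, with the robot touching nothing.
It also fails if it takes over 67 s, if anything falls off the work surface, if the arm or the gripper's body presses on something with over 40 N, if the wrist force passes 120 N, or if a joint passes its speed limit or range.

## Working session

There is one attempt and no reset: what is moved stays moved. The work goes in short steps, Python scripts to look and compute and a tool call to move; the robot and the scene stay as the last step left them, time stands still between calls to the robot, and variables do not carry over. Pictures are saved under pics/ and viewed, and the job is handed in when it is done.

Besides the shell and the picture viewer there is one more tool, called after ">>>" by a JSON object that holds its "method" and its "body", one argument or row to a line. step_arm: Moves the arm, as the interface text tells. Its arguments: {"type":"object","properties":{"moves":{"type":"array","items":{"type":"array","items":{"type":"number"}}},"squeeze":{"type":"number"}},"required":["moves"]}

```bash
ls; mkdir -p pics; cat > look.py <<'E'
from cell import r
import cv2,sys,numpy as np
def shot(cam,name):
    f=r.grab_frame(cam); cv2.imwrite(f'pics/{name}.png',f['frame'][:,:,::-1]); return f
E
python3 - <<'E'
from look import *
print(r.observe())
a=shot('side','s0');b=shot('top','t0')
for f in (a,b): print(f['intrinsics'],f['k1'],f['T'])
for c in('side','top'):
  for q in ('cushion_a','carrier','tray'):
    print(c,q,[(np.round(d['extent']),round(d['conf'],2)) for d in r.recognise(q,c)])
E
```

```text
pics
{'time_s': 0.0, 'q': array([ 7.38890573e+01,  2.02628199e+01,  9.36286685e+01, -1.45050330e-03,
        6.61875368e+01, -1.37330675e-01]), 'qd': array([-0.06389946, -0.05044721, -0.09102396,  0.04783723,  0.04614513,
       -0.059242  ]), 'joint_torque': array([-4.26573301e-03, -5.93828309e+01, -3.34218478e+01,  6.93290681e-02,
        2.34046223e-02, -1.00269178e-04]), 'position': array([171.8728155 , 600.4178129 , 232.86308628]), 'tcp_rot': array([-1.79920972e+02,  1.13679882e-03,  1.64026975e+02]), 'ft_force': array([ 0.25461087, -0.78630707,  0.5583677 ]), 'wrist_torque': array([ 0.01458048, -0.00022315, -0.0266844 ]), 'gripper_width': 0.9986417579475725}
[[365.17035078   0.         254.2914983 ]
 [  0.         365.17035078 187.63890608]
 [  0.           0.           1.        ]] -0.0016259769000799263 [[-9.96335957e-01  5.19360674e-02 -6.79507584e-02  4.50630355e+02]
 [-8.52636403e-02 -6.65335818e-01  7.41659194e-01  7.23326212e+02]
 [-6.69121155e-03  7.44735452e-01  6.67326257e-01  7.00634311e+02]
 [ 0.00000000e+00  0.00000000e+00  0.00000000e+00  1.00000000e+00]]
[[362.90
[... 401 characters left out ...]
00e+00]]
side cushion_a [(array([314., 152.,  25.,  32.]), 0.91), (array([257., 211.,  38.,  33.]), 0.88), (array([264., 149.,  32.,  26.]), 0.86), (array([221., 183.,  29.,  22.]), 0.7), (array([319., 130.,  27.,  25.]), 0.68)]
side carrier [(array([218., 284.,  66.,  60.]), 0.92)]
side tray [(array([233., 110.,  74.,  43.]), 0.67)]
top cushion_a [(array([242., 149.,  25.,  37.]), 0.9), (array([291., 256.,  41.,  35.]), 0.86), (array([344., 267.,  38.,  34.]), 0.65), (array([297., 192.,  28.,  34.]), 0.63), (array([189., 194.,  28.,  33.]), 0.57), (array([ 91., 175.,  48.,  49.]), 0.23)]
top carrier [(array([ 95., 172.,  47.,  51.]), 0.73)]
top tray [(array([346., 154.,  83.,  94.]), 0.58)]
```

View pics/s0.png

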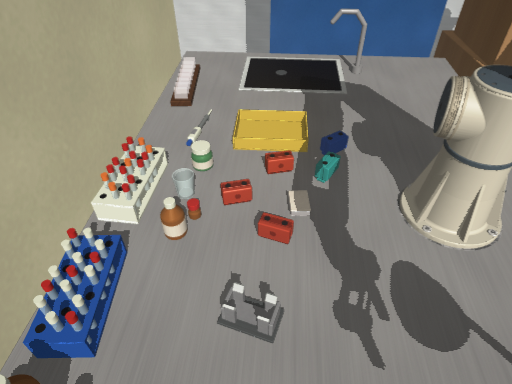

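View pics/t0.png

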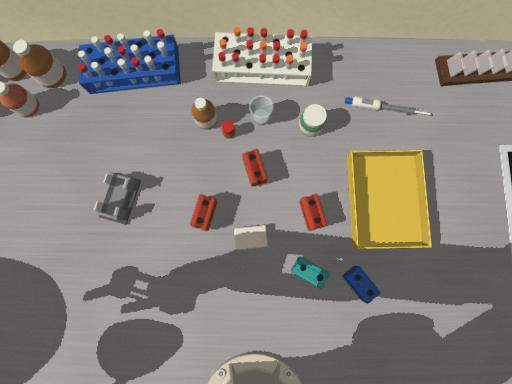

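Top view: three red cushions at (254,167), (203,212), (313,212). The turquoise (310,272) and blue (361,285) ones are look-alikes to leave alone. The carrier is at (118,198) and the tray at (389,200). Side view: the reds are at (237,192), (275,228), (279,162).

```bash
cat >> look.py <<'E'
def ray(f,uv,T=None):
    T=f['T'] if T is None else T
    K=f['intrinsics'];k=f['k1']
    p=cv2.undistortPoints(np.array([[uv]],float),K,np.array([k,0,0,0,0]))[0,0]
    d=T[:3,:3]@np.array([p[0],-p[1],-1.]); return T[:3,3],d/np.linalg.norm(d)
def tri(rs):
    A=sum(np.eye(3)-np.outer(d,d) for o,d in rs); b=sum((np.eye(3)-np.outer(d,d))@o for o,d in rs)
    x=np.linalg.solve(A,b); return x,[np.linalg.norm(np.cross(x-o,d)) for o,d in rs]
def atz(f,uv,z,T=None):
    o,d=ray(f,uv,T); return o+d*(z-o[2])/d[2]
def proj(f,P,T=None):
    T=f['T'] if T is None else T
    q=(np.atleast_2d(P)-T[:3,3])@T[:3,:3]
    x=q[:,0]/-q[:,2];y=-q[:,1]/-q[:,2];s=1+f['k1']*(x*x+y*y)
    K=f['intrinsics'];return np.c_[K[0,0]*x*s+K[0,2],K[1,1]*y*s+K[1,2]]
E
python3 - <<'E'
import cv2,numpy as np
t=cv2.imread('pics/t0.png');s=cv2.imread('pics/s0.png')
def c(im,u,v,w=32,k=7): 
    return cv2.resize(im[v-w:v+w,u-w:u+w],None,fx=k*25/w/7*1.0,fy=k*25/w/7,interpolation=cv2.INTER_CUBIC)
def row(im,l): return np.hstack([cv2.resize(c(im,u,v),(260,260)) for u,v in l])
cv2.imwrite('pics/cr.png',np.vstack([row(t,[(254,167),(203,212),(313,212)]),row(s,[(237,192),(275,228),(279,162)])]))
cv2.imwrite('pics/cc.png',np.hstack([cv2.resize(c(t,118,198),(390,390)),cv2.resize(c(s,250,310,38),(390,390))]))
E
```

```text
(no output)
```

View pics/cr.png

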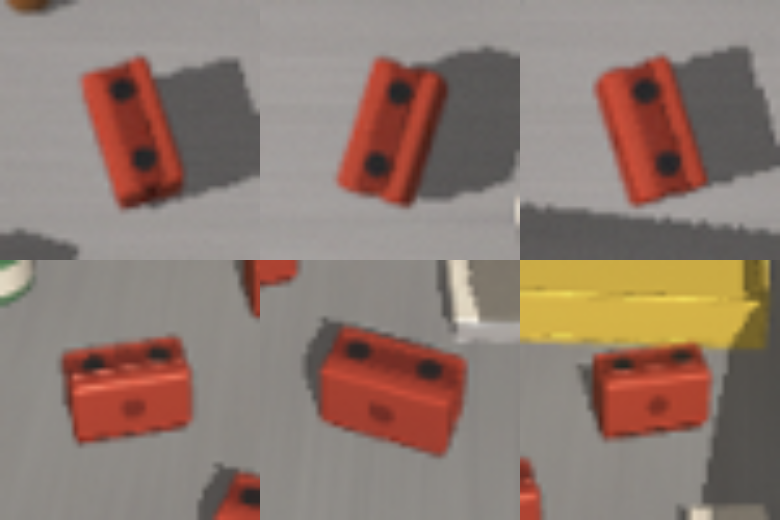

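View pics/cc.png

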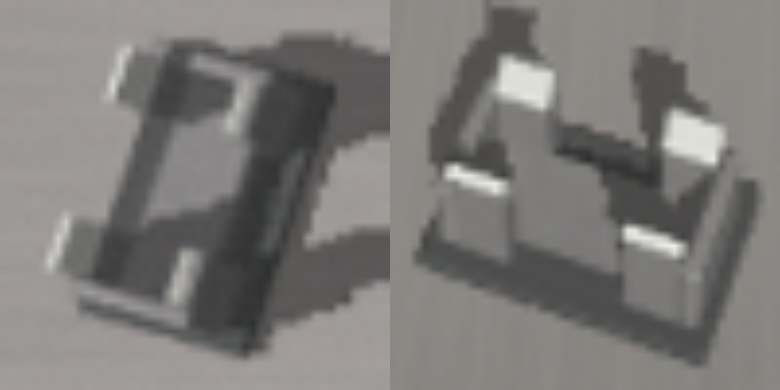

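```bash
python3 - <<'E'
from look import *
a=r.grab_frame('side');b=r.grab_frame('top')
k=64/260
top=[((222,135),(123,90),(145,158)),((171,180),(140,92),(117,164)),((281,180),(126,91),(148,163))]
sid=[((205,160),(95,103),(159,94)),((243,196),(98,91),(170,110)),((247,130),(103,103),(162,95))]
for t,s in zip(top,sid):
    P=[]
    for i in(1,2):
        u=np.array(t[0])+k*np.array(t[i])-.5+k/2;v=np.array(s[0])+k*np.array(s[i])-.5+k/2
        x,e=tri([ray(b,u),ray(a,v)]);P.append(x);print(np.round(x,1),np.round(e,1))
    d=P[0]-P[1];print('mid',np.round((P[0]+P[1])/2,1),'yaw',np.degrees(np.arctan2(d[1],d[0])),np.linalg.norm(d))
# carrier lips: base plate corners, top view crop origin(86,166), scale 64/390
k2=64/390;k3=76/390
tc=lambda p:np.array((86,166))+k2*np.array(p)-.4
sc=lambda p:np.array((212,272))+k3*np.array((p[0]-390,p[1]))-.4
# base plate corners z=8
for p in [(245,352),(330,90),(78,298)]: print('plate top',np.round(atz(b,tc(p),8),1))
for p in [(415,255),(700,362),(760,185)]: print('plate side',np.round(atz(a,sc(p),8),1))
print('tray corners top z45',[np.round(atz(b,p,45),0) for p in [(349,153),(426,152),(431,247),(354,248)]])
w=r.grab_frame('wrist');print(w['mount'],w['intrinsics'],w['k1'])
print([d['conf'] for d in r.recognise('tray','side')], a['frame'].shape)
for q in ['brown_bottle','jar','slide_box','beaker','vial','dosing_pipette']:
    for d in r.recognise(q,'top')[:2]:
        e=d['extent'];print(q,round(d['conf'],2),np.round(e),np.round(atz(b,(e[0]+e[2]/2,e[1]+e[3]/2),30),0))
E
```

```text
[586.8   5.1  59.1] [0.4 0.4]
[545.9  -8.   58.2] [0.1 0.1]
mid [566.4  -1.5  58.6] yaw 17.688046179734197 42.98226921621093
[476.5 116.1  57.8] [0.2 0.2]
[434.  128.5  58.4] [0.2 0.2]
mid [455.2 122.3  58.1] yaw -16.22040656094324 44.361114783706086
[ 476.7 -136.5   58.9] [0.1 0.1]
[ 434.6 -148.    60. ] [0. 0.]
mid [ 455.6 -142.2   59.4] yaw 15.290845365211942 43.66117149585898
plate top [429.7 321.8   8. ]
plate top [539.7 292.    8. ]
plate top [451.8 393.8   8. ]
plate side [562.8 362.5   8. ]
plate side [448.9 396.2   8. ]
plate side [428.3 321.2   8. ]
tray corners top z45 [array([ 601., -234.,   45.]), array([ 604., -428.,   45.]), array([ 370., -422.,   45.]), array([ 369., -236.,   45.])]
[[ 3.42889472e-04  9.54596790e-01  2.97900739e-01  8.39521836e+01]
 [ 9.99999920e-01 -2.66148503e-04 -2.98169579e-04  4.03906369e-01]
 [-2.05345887e-04  2.97900817e-01 -9.54596806e-01 -1.51123183e+02]
 [ 0.00000000e+00  0.00000000e+00  0.00000000e+00  1.00000000e+00]] [[269.06181221   0.         256.56866999]
 [  0.         269.06181221 190.29117599]
 [  0.           0.           1.        ]] -0.06414553058362457
[0.91] (384, 512, 3)
brown_bottle 0.96 [191.  98.  27.  34.] [705. 127.  30.]
jar 0.89 [300. 106.  28.  30.] [ 691. -153.   30.]
slide_box 0.76 [231. 231.  38.  16.] [390.   9.  30.]
beaker 0.6 [249.  96.  24.  32.] [714. -17.  30.]
vial 0.69 [219. 124.  18.  18.] [659.  66.  30.]
dosing_pipette 0.61 [346.  93.  81.  24.] [ 733. -343.   30.]
```

```bash
cat >> look.py <<'E'
from scipy.spatial.transform import Rotation as Ro
def toolT(s=None):
    s=s or r.observe(); T=np.eye(4);T[:3,:3]=Ro.from_euler('xyz',s['tcp_rot'],degrees=True).as_matrix();T[:3,3]=s['position'];return T
def plan(p,yaw):
    s=r.observe();T=toolT(s);R=T[:3,:3]
    best=min(((yaw+k*180-s['tcp_rot'][2]+180)%360-180 for k in(0,1)),key=abs)
    Rt=Ro.from_euler('xyz',[180,0,s['tcp_rot'][2]+best],degrees=True).as_matrix()
    print('shift',np.round(R.T@(np.array(p)-T[:3,3]),1),'rot',np.round(Ro.from_matrix(R.T@Rt).as_rotvec(degrees=True),2),'t',s['time_s'],'pos',np.round(s['position'],1),np.round(s['tcp_rot'],2),'F',np.round(s['ft_force'],1),'w',round(s['gripper_width']*92,1))
E
python3 -c "
from look import *
plan((485,343,300),164)"
```

```text
shift [-371.9 -161.8  -66.4] rot [ 0.   -0.    0.03] t 0.9 pos [172.  600.9 233.6] [180.    -0.   164.03] F [-0.2 -0.2  0.1] w 91.9
```

>>> {"method": "step_arm", "body": {
  "moves": [
    [-372,-162,-66,0,0,0,0],
    [-372,-162,-66,0,0,0,0],
    [-372,-162,-66,0,0,0,0],
    [-372,-162,-66,0,0,0,0],
    [-372,-162,-66,0,0,0,0]
  ]
}}

```text
time_s: 1.4
position: [363.6, 442.5, 274.3]
tcp_rot: [180.0, 0.0, 164.0]
ft_force: [0.6, 0.6, 0.6]
gripper_width: 1.001
```

```bash
python3 -c "
from look import *
plan((485,343,300),164)"
```

```text
shift [-144.1  -62.3  -25.7] rot [0.03 0.01 0.04] t 1.4 pos [363.6 442.5 274.3] [1.7997e+02 1.0000e-02 1.6404e+02] F [0.6 0.6 0.6] w 92.0
```

>>> {"method": "step_arm", "body": {
  "moves": [
    [-144,-62,-26,0,0,0,0],
    [-144,-62,-26,0,0,0,0],
    [-144,-62,-26,0,0,0,0],
    [-144,-62,-26,0,0,0,0]
  ]
}}

```text
time_s: 1.8
position: [487.5, 341.8, 300.9]
tcp_rot: [180.0, 0.1, 163.8]
ft_force: [-0.9, 0.2, 0.6]
gripper_width: 0.998
```

```bash
python3 -c "
from look import *
plan((485,343,300),164)
T=toolT();f=shot('wrist','w1');np.savez('w1.npz',T=T@f['mount'])
plan((485,343,300),164)
"
```

```text
shift [2.7 0.5 0.8] rot [ 0.05  0.15 -0.18] t 1.8 pos [487.5 341.8 300.9] [1.7995e+02 1.5000e-01 1.6382e+02] F [-0.9  0.2  0.6] w 91.8
shift [1.7 0.1 0.4] rot [ 0.04  0.09 -0.18] t 1.85 pos [486.6 342.4 300.4] [1.7996e+02 9.0000e-02 1.6382e+02] F [ 0.7 -0.2 -0.8] w 91.7
```

View pics/w1.png

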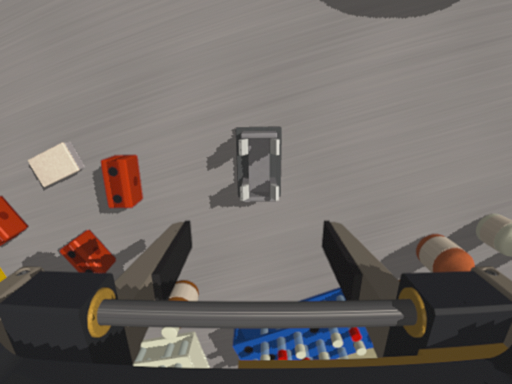

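```bash
python3 -c "
from look import *
i=cv2.imread('pics/w1.png')[115:215,215:305];cv2.imwrite('pics/w1c.png',cv2.resize(i,None,fx=6,fy=6,interpolation=cv2.INTER_CUBIC))"
```

```text
(no output)
```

View pics/w1c.png

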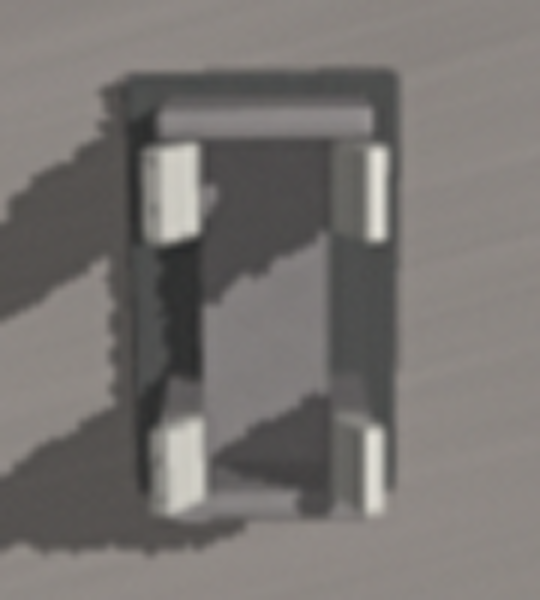

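```bash
python3 - <<'E'
from look import *
w=r.grab_frame('wrist');T=np.load('w1.npz')['T']
g=lambda p,z:atz(w,np.array((215,115))+(np.array(p)+.5)/6-.5,z,T)[:2]
def show(n,pts,z):
    P=np.array([g(p,z) for p in pts]);print(n,np.round(P,1).tolist(),'mean',np.round(P.mean(0),1));return P
L=show('lipTop outer',[(145,145),(389,145),(152,515),(384,515)],64)
def yw(a,b): d=a-b;return round(np.degrees(np.arctan2(d[1],d[0])),2)
print('yaw lips',yw(L[2],L[0]),yw(L[3],L[1]), 'width dir',yw(L[1],L[0]))
F=show('floor edge',[(205,300),(330,300)],20);print(np.linalg.norm(F[0]-F[1]))
P=show('plate',[(125,74),(398,71)],8);print(np.linalg.norm(P[0]-P[1]),yw(P[1],P[0]))
print(np.linalg.norm(L[0]-L[1]),np.linalg.norm(L[0]-L[2]))
for p,y in (((455.2,122.3,32),-16.2),((566.4,-1.5,32),17.7)): plan((*p[:2],130),y)
E
```

```text
lipTop outer [[442.7, 329.0], [458.9, 384.8], [532.4, 303.0], [548.9, 359.8]] mean [495.7 344.1]
yaw lips -16.17 -15.53 width dir 73.84
floor edge [[491.4, 328.1], [500.9, 360.8]] mean [496.1 344.5]
34.04928617276641
plate [[428.3, 324.2], [447.9, 395.0]] mean [438.1 359.6]
73.50637524257591 74.46
58.10044882630052 93.42176535671577
shift [ -33.1 -221.   169.8] rot [0.02 0.01 0.06] t 1.9 pos [484.8 343.7 299.9] [1.7998e+02 1.0000e-02 1.6386e+02] F [0.6 0.9 0.2] w 92.2
shift [-174.3 -309.   169.8] rot [ 2.000e-02  2.000e-02 -3.384e+01] t 1.9 pos [484.8 343.7 299.9] [1.7998e+02 1.0000e-02 1.6386e+02] F [0.6 0.9 0.2] w 92.2
```

>>> {"method": "step_arm", "body": {
  "moves": [
    [-33,-221,170,0,0,0,0],
    [-33,-221,170,0,0,0,0],
    [-33,-221,170,0,0,0,0],
    [-33,-221,170,0,0,0,0],
    [-33,-221,170,0,0,0,0]
  ]
}}

```text
time_s: 2.4
position: [456.2, 147.5, 147.2]
tcp_rot: [180.0, -0.0, 164.1]
ft_force: [0.7, -0.4, -0.7]
gripper_width: 0.999
```

>>> {"method": "step_arm", "body": {
  "moves": [
    [-6,-42,32,0,0,0,0],
    [-6,-42,32,0,0,0,0],
    [-6,-42,32,0,0,0,0]
  ]
}}

```text
time_s: 2.7
position: [450.9, 105.7, 115.7]
tcp_rot: [-180.0, -0.1, 164.0]
ft_force: [-0.3, 1.0, -0.2]
gripper_width: 0.995
```

```bash
python3 -c "
from look import *
plan((455.2,122.3,130),-16.2)
T=toolT();f=shot('wrist','w2');np.savez('w2.npz',T=T@f['mount'])
plan((455.2,122.3,32),-16.2)
"
```

```text
shift [  0.4  17.1 -14.3] rot [-0.03 -0.11  0.18] t 2.7 pos [450.9 105.7 115.7] [-1.7997e+02 -1.1000e-01  1.6398e+02] F [-0.3  1.  -0.2] w 91.6
shift [ 1.3 16.  84.6] rot [ 0.03 -0.01  0.23] t 2.75 pos [452.  106.5 116.6] [ 1.7997e+02 -1.0000e-02  1.6403e+02] F [ 0.8  0.2 -0.1] w 92.2
```

View pics/w2.png

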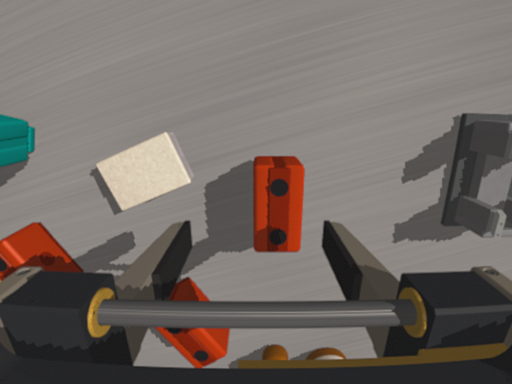

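Cushion 2 stands between the jaws, with its wells at (279,187) and (278,236).

```bash
python3 -c "
from look import *
w=r.grab_frame('wrist');T=np.load('w2.npz')['T']
A=[atz(w,p,59,T) for p in [(279.3,187.5),(278,237)]];d=A[1]-A[0];print(A,(A[0]+A[1])/2,np.degrees(np.arctan2(d[1],d[0])),np.linalg.norm(d))
plan((455.2,122.3,32),-16.2)
"
```

```text
[array([435.32883005, 129.72835859,  59.        ]), array([477.90879597, 117.54754915,  59.        ])] [456.61881301 123.63795387  59.        ] -15.964185356050326 44.287985014453255
shift [ 1.9 15.4 85.1] rot [0.06 0.06 0.28] t 2.8 pos [452.7 106.9 117.1] [1.7994e+02 6.0000e-02 1.6408e+02] F [-0.1  0.3 -1. ] w 91.8
```

>>> {"method": "step_arm", "body": {
  "moves": [
    [1,16,10,0,0,0,0],
    [1,16,45,0,0,0,0],
    [1,16,85,0,0,0,0],
    [1,16,85,0,0,0,0],
    [1,16,85,0,0,0,0]
  ],
  "squeeze": 20
}}

```text
time_s: 3.3
position: [455.7, 122.1, 32.0]
tcp_rot: [-180.0, -0.0, 164.1]
ft_force: [0.5, 0.4, 0.0]
gripper_width: 0.997
```

>>> {"method": "step_arm", "body": {
  "moves": [
    [0,0,0,0,0,0,1],
    [0,0,0,0,0,0,1],
    [0,0,0,0,0,0,1],
    [0,0,0,0,0,0,1],
    [0,0,0,0,0,0,1]
  ],
  "squeeze": 20
}}

```text
time_s: 3.8
position: [455.8, 121.0, 31.8]
tcp_rot: [180.0, 0.0, 164.0]
ft_force: [-0.1, -0.1, 0.4]
gripper_width: 0.586
```

>>> {"method": "step_arm", "body": {
  "moves": [
    [0,0,0,0,0,0,1],
    [0,0,0,0,0,0,1],
    [0,0,0,0,0,0,1]
  ]
}}

```text
time_s: 4.1
position: [455.7, 121.1, 31.5]
tcp_rot: [180.0, 0.0, 164.0]
ft_force: [-0.5, 1.1, 3.5]
gripper_width: 0.414
```

>>> {"method": "step_arm", "body": {
  "moves": [
    [0,0,0,0,0,0,1],
    [0,0,0,0,0,0,1],
    [0,0,0,0,0,0,1],
    [0,0,0,0,0,0,1],
    [0,0,0,0,0,0,1]
  ]
}}

```text
time_s: 4.6
position: [455.7, 121.1, 31.5]
tcp_rot: [180.0, 0.0, 164.0]
ft_force: [-0.3, 0.6, 5.1]
gripper_width: 0.415
```

Cushion 2 stops at 38 mm under 20 N, so it is hard. I'll let go, rise and test cushion 1.

>>> {"method": "step_arm", "body": {
  "moves": [
    [0,0,0,0,0,0,0],
    [0,0,0,0,0,0,0],
    [0,0,0,0,0,0,0],
    [0,0,0,0,0,0,0],
    [0,0,-20,0,0,0,0]
  ]
}}

```text
time_s: 5.1
position: [453.8, 120.5, 49.8]
tcp_rot: [-179.9, -0.2, 164.0]
ft_force: [0.4, 0.5, -0.0]
gripper_width: 0.823
```

>>> {"method": "step_arm", "body": {
  "moves": [
    [0,0,-50,0,0,0,0],
    [0,0,-80,0,0,0,0],
    [0,0,-80,0,0,0,0]
  ]
}}

```text
time_s: 5.4
position: [458.0, 121.7, 135.0]
tcp_rot: [179.8, 0.3, 164.0]
ft_force: [1.5, -0.2, -1.2]
gripper_width: 1.0
```

```bash
python3 -c "
from look import *
plan((566.4,-1.5,130),17.7)
"
```

```text
shift [-138.1  -88.6    5.5] rot [  0.09   0.38 -33.67] t 5.4 pos [458.  121.7 135. ] [179.8    0.33 164.02] F [ 1.5 -0.2 -1.2] w 92.0
```

>>> {"method": "step_arm", "body": {
  "moves": [
    [-138,-89,5,0,0,-33.7,0],
    [-138,-89,5,0,0,-33.7,0],
    [-138,-89,5,0,0,-33.7,0],
    [-138,-89,5,0,0,-33.7,0],
    [-138,-89,5,0,0,-33.7,0]
  ]
}}

```text
time_s: 5.9
position: [565.0, -4.8, 125.0]
tcp_rot: [-180.0, -0.0, -162.2]
ft_force: [-0.9, 0.1, -0.4]
gripper_width: 1.0
```

```bash
python3 -c "
from look import *
T=toolT();f=shot('wrist','w3');np.savez('w3.npz',T=T@f['mount'])
plan((566.4,-1.5,32),17.7)
"
```

```text
shift [-3.6  0.9 92.9] rot [ 0.04 -0.1  -0.11] t 5.95 pos [563.4  -3.5 124.9] [ 1.7996e+02 -1.0000e-01 -1.6241e+02] F [-0.6 -0.3  0.1] w 91.8
```

View pics/w3.png

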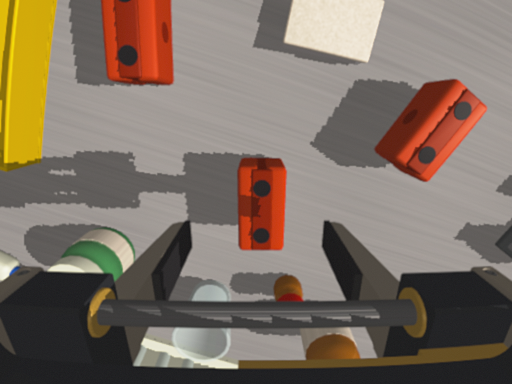

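Cushion 1 has its wells at (262,187) and (261,236), between the jaws.

```bash
python3 -c "
from look import *
w=r.grab_frame('wrist');T=np.load('w3.npz')['T']
A=[atz(w,p,59,T) for p in [(262,187.8),(261,236.2)]];d=A[1]-A[0];m=(A[0]+A[1])/2;y=np.degrees(np.arctan2(d[1],d[0]));print(m,y,np.linalg.norm(d))
plan((566.4,-1.5,32),17.7)
plan((*m[:2],32),y)
"
```

```text
[567.77403532   0.58801985  59.        ] 17.060193372714956 45.230251749818244
shift [-4.2 -0.2 93. ] rot [ 0.06 -0.13 -0.2 ] t 6.0 pos [562.6  -2.6 125. ] [ 1.7994e+02 -1.3000e-01 -1.6250e+02] F [-0.4  0.3  0.1] w 91.8
shift [-6.1  1.4 93. ] rot [ 0.05 -0.13  0.44] t 6.0 pos [562.6  -2.6 125. ] [ 1.7994e+02 -1.3000e-01 -1.6250e+02] F [-0.4  0.3  0.1] w 91.8
```

>>> {"method": "step_arm", "body": {
  "moves": [
    [-5,1,45,0,0,0,0],
    [-5,1,90,0,0,0,0],
    [-5,1,93,0,0,0,0],
    [-5,1,93,0,0,0,0],
    [-5,1,93,0,0,0,0]
  ]
}}

```text
time_s: 6.5
position: [568.9, 0.5, 35.1]
tcp_rot: [-180.0, 0.1, -162.3]
ft_force: [-0.2, 0.6, 0.6]
gripper_width: 1.001
```

>>> {"method": "step_arm", "body": {
  "moves": [
    [0,0,0,0,0,0,1],
    [0,0,0,0,0,0,1],
    [0,0,0,0,0,0,1],
    [0,0,0,0,0,0,1],
    [0,0,0,0,0,0,1]
  ],
  "squeeze": 20
}}

```text
time_s: 7.0
position: [568.2, -0.1, 33.6]
tcp_rot: [-180.0, 0.0, -162.3]
ft_force: [0.2, 1.6, -0.1]
gripper_width: 0.59
```

>>> {"method": "step_arm", "body": {
  "moves": [
    [0,0,0,0,0,0,1],
    [0,0,0,0,0,0,1],
    [0,0,0,0,0,0,1],
    [0,0,0,0,0,0,1],
    [0,0,0,0,0,0,1]
  ]
}}

```text
time_s: 7.5
position: [568.2, -0.0, 33.3]
tcp_rot: [180.0, -0.0, -162.3]
ft_force: [-0.3, 0.8, 1.1]
gripper_width: 0.299
```

The opening is 27.5 mm, so cushion 1 is the soft one. I'll lift it.

>>> {"method": "step_arm", "body": {
  "moves": [
    [0,0,-30,0,0,0,1],
    [0,0,-75,0,0,0,1],
    [0,0,-120,0,0,0,1],
    [0,0,-120,0,0,0,1],
    [0,0,-120,0,0,0,1]
  ]
}}

```text
time_s: 8.0
position: [568.6, -0.1, 154.1]
tcp_rot: [-180.0, 0.1, -162.3]
ft_force: [0.6, -0.7, -0.9]
gripper_width: 0.305
```

```bash
python3 -c "
from look import *
plan((495.8,344,150),-15.9)
"
```

```text
shift [-35.4 349.9   3.9] rot [-0.    0.12 33.63] t 8.0 pos [ 5.686e+02 -1.000e-01  1.541e+02] [-1.7996e+02  1.1000e-01 -1.6227e+02] F [ 0.6 -0.7 -0.9] w 28.0
```

>>> {"method": "step_arm", "body": {
  "moves": [
    [-3,30,0,0,0,4,1],
    [-7,70,0,0,0,8,1],
    [-11,110,0,0,0,14,1],
    [-15,150,0,0,0,20,1],
    [-19,190,0,0,0,26,1]
  ]
}}

```text
time_s: 8.5
position: [526.6, 187.7, 151.1]
tcp_rot: [-179.9, -0.2, 171.5]
ft_force: [-0.2, 0.1, -1.2]
gripper_width: 0.299
```

```bash
python3 -c "
from look import *
plan((495.8,344,150),-15.9)
"
```

```text
shift [ 53.7 150.    1.1] rot [-0.11 -0.17  7.36] t 8.5 pos [526.6 187.7 151.1] [-179.91   -0.18  171.46] F [-0.2  0.1 -1.2] w 27.5
```

>>> {"method": "step_arm", "body": {
  "moves": [
    [13,38,0,0,0,4,1],
    [27,76,0,0,0,7,1],
    [40,114,0,0,0,7.4,1],
    [54,150,1,0,0,7.4,1],
    [54,150,1,0,0,7.4,1]
  ]
}}

```text
time_s: 9.0
position: [494.6, 346.2, 150.0]
tcp_rot: [-179.9, -0.1, 164.5]
ft_force: [0.5, -0.3, -1.0]
gripper_width: 0.303
```

>>> {"method": "step_arm", "body": {
  "moves": [
    [0,0,0,0,0,0,1],
    [0,0,0,0,0,0,1]
  ]
}}

```text
time_s: 9.2
position: [496.0, 341.6, 151.0]
tcp_rot: [-179.9, -0.1, 164.3]
ft_force: [0.7, -0.4, -1.0]
gripper_width: 0.304
```

```bash
python3 -c "
from look import *
plan((495.8,344,150),-15.9)
T=toolT();f=shot('wrist','w4');np.savez('w4.npz',T=T@f['mount'])
shot('side','s4')
for _ in range(3): plan((495.8,344,150),-15.9)
i=cv2.imread('pics/w4.png')[120:320,150:362];j=cv2.imread('pics/s4.png')[190:350,170:340]
cv2.imwrite('pics/w4c.png',np.hstack([cv2.resize(i,(400,377)),cv2.resize(j,(400,377))]))
"
```

```text
shift [0.8 2.3 1. ] rot [-0.13 -0.08  0.21] t 9.2 pos [496.  341.6 151. ] [-1.7987e+02 -8.0000e-02  1.6431e+02] F [ 0.7 -0.4 -1. ] w 27.9
shift [1.4 2.2 1.7] rot [-0.06 -0.04  0.15] t 9.3 pos [496.6 341.5 151.7] [-1.7994e+02 -4.0000e-02  1.6425e+02] F [-0.8  0.6 -1. ] w 27.9
shift [1.4 2.2 1.7] rot [-0.06 -0.04  0.15] t 9.3 pos [496.6 341.5 151.7] [-1.7994e+02 -4.0000e-02  1.6425e+02] F [-0.8  0.6 -1. ] w 27.9
shift [1.4 2.2 1.7] rot [-0.06 -0.04  0.15] t 9.3 pos [496.6 341.5 151.7] [-1.7994e+02 -4.0000e-02  1.6425e+02] F [-0.8  0.6 -1. ] w 27.9
```

View pics/w4c.png

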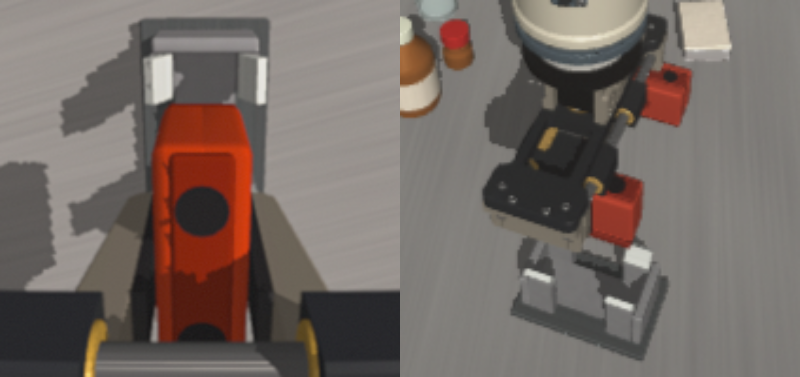

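The cushion hangs upright and in line with the slot. I'll go down to just above the lips.

>>> {"method": "step_arm", "body": {
  "moves": [
    [1,1.8,15,0,0,0,1],
    [1,1.8,35,0,0,0,1],
    [1,1.8,50,0,0,0,1],
    [1,1.8,50,0,0,0,1],
    [1,1.8,50,0,0,0,1]
  ]
}}

```text
time_s: 9.8
position: [496.0, 344.6, 101.9]
tcp_rot: [-180.0, -0.0, 164.3]
ft_force: [0.3, 0.5, -0.3]
gripper_width: 0.303
```

```bash
python3 -c "
from look import *
plan((495.8,344,53),-15.9)
T=toolT();f=shot('wrist','w5');np.savez('w5.npz',T=T@f['mount'])
i=cv2.imread('pics/w5.png')[80:320,130:382]
cv2.imwrite('pics/w5c.png',cv2.resize(i,(630,600)))
plan((495.8,344,53),-15.9)
"
```

```text
shift [-0.  -0.6 48.9] rot [-0.05 -0.04  0.2 ] t 9.8 pos [496.  344.6 101.9] [-1.7995e+02 -4.0000e-02  1.6430e+02] F [ 0.3  0.5 -0.3] w 27.9
shift [ 0.3 -1.1 49.6] rot [0.01 0.01 0.21] t 9.85 pos [496.4 345.  102.6] [1.7999e+02 1.0000e-02 1.6431e+02] F [ 0.4 -1.  -1.3] w 28.0
```

View pics/w5c.png

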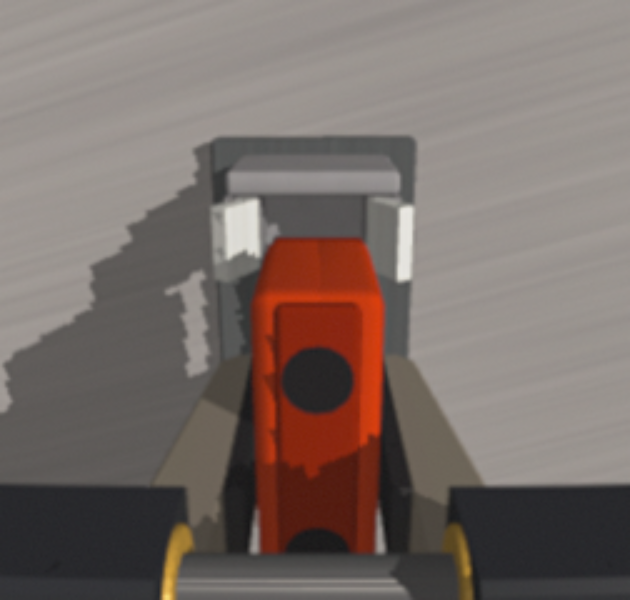

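The cushion sits about 1.5 mm to tool +y of the slot's middle. I'll correct that and go down in stages.

>>> {"method": "step_arm", "body": {
  "moves": [
    [0,-1.6,2,0,0,0,1],
    [0,-1.6,8,0,0,0,1],
    [0,-1.6,16,0,0,0,1],
    [0,-1.6,22,0,0,0,1],
    [0,-1.6,22,0,0,0,1]
  ]
}}

```text
time_s: 10.35
position: [494.9, 342.9, 79.1]
tcp_rot: [-179.9, -0.1, 164.3]
ft_force: [0.8, 0.1, -1.0]
gripper_width: 0.303
```

>>> {"method": "step_arm", "body": {
  "moves": [
    [0,0,4,0,0,0,1],
    [0,0,8,0,0,0,1],
    [0,0,12,0,0,0,1],
    [0,0,16,0,0,0,1],
    [0,0,16,0,0,0,1]
  ]
}}

```text
time_s: 10.85
position: [495.3, 343.2, 63.7]
tcp_rot: [-180.0, -0.0, 164.3]
ft_force: [-0.5, 0.5, -0.5]
gripper_width: 0.302
```

```bash
python3 -c "
from look import *
plan((495.8,344,53.3),-15.9)
"
```

```text
shift [-0.2  0.9 10.4] rot [-0.04 -0.03  0.23] t 10.85 pos [495.3 343.2  63.7] [-1.7996e+02 -3.0000e-02  1.6433e+02] F [-0.5  0.5 -0.5] w 27.7
```

>>> {"method": "step_arm", "body": {
  "moves": [
    [0,0,3,0,0,0,1],
    [0,0,6,0,0,0,1],
    [0,0,8,0,0,0,1],
    [0,0,9,0,0,0,1],
    [0,0,9,0,0,0,1]
  ]
}}

```text
time_s: 11.35
position: [495.5, 343.3, 55.2]
tcp_rot: [-180.0, -0.0, 164.3]
ft_force: [-0.7, 0.1, -0.9]
gripper_width: 0.301
```

>>> {"method": "step_arm", "body": {
  "moves": [
    [0,0,0.5,0,0,0,1],
    [0,0,1,0,0,0,1],
    [0,0,1,0,0,0,1]
  ]
}}

```text
time_s: 11.65
position: [495.6, 343.4, 54.4]
tcp_rot: [180.0, 0.0, 164.3]
ft_force: [-0.8, 1.2, -1.3]
gripper_width: 0.299
```

>>> {"method": "step_arm", "body": {
  "moves": [
    [0,0,0.5,0,0,0,1],
    [0,0,1,0,0,0,1],
    [0,0,1,0,0,0,1]
  ]
}}

```text
time_s: 11.95
position: [495.6, 343.4, 53.4]
tcp_rot: [180.0, 0.0, 164.3]
ft_force: [-0.7, 0.4, -1.2]
gripper_width: 0.301
```

>>> {"method": "step_arm", "body": {
  "moves": [
    [0,0,0.5,0,0,0,1],
    [0,0,1,0,0,0,1],
    [0,0,1,0,0,0,1]
  ]
}}

```text
time_s: 12.25
position: [495.7, 343.4, 53.3]
tcp_rot: [180.0, 0.0, 164.3]
ft_force: [-3.2, -1.8, 10.5]
gripper_width: 0.3
```

It touched the floor at the expected height (53.3 mm, 10 N). I'll release.

>>> {"method": "step_arm", "body": {
  "moves": [
    [0,0,0,0,0,0,0.3],
    [0,0,0,0,0,0,0.3],
    [0,0,0,0,0,0,0.3],
    [0,0,0,0,0,0,0.3],
    [0,0,0,0,0,0,0.3]
  ]
}}

```text
time_s: 12.75
position: [495.6, 343.4, 52.2]
tcp_rot: [-180.0, -0.0, 164.3]
ft_force: [1.0, 0.2, 0.5]
gripper_width: 0.694
```

>>> {"method": "step_arm", "body": {
  "moves": [
    [0,0,-15,0,0,0,0.2],
    [0,0,-50,0,0,0,0.1],
    [0,0,-95,0,0,0,0],
    [0,0,-100,0,0,0,0],
    [0,0,-100,0,0,0,0]
  ]
}}

```text
time_s: 13.25
position: [496.6, 344.1, 154.8]
tcp_rot: [179.8, 0.1, 164.3]
ft_force: [-0.4, 0.4, 0.2]
gripper_width: 0.999
```

```bash
python3 -c "
from look import *
plan((495.8,344,53.3),-15.9)
T=toolT();f=shot('wrist','w6');np.savez('w6.npz',T=T@f['mount'])
shot('side','s6')
i=cv2.imread('pics/w6.png')[80:300,150:362];j=cv2.imread('pics/s6.png')[240:350,190:310]
cv2.imwrite('pics/w6c.png',np.hstack([cv2.resize(i,(400,415)),cv2.resize(j,(400,415))]))
plan((495.8,344,53.3),-15.9)
"
```

```text
shift [  1.   -0.6 101.5] rot [0.18 0.15 0.23] t 13.25 pos [496.6 344.1 154.8] [1.7982e+02 1.5000e-01 1.6433e+02] F [-0.4  0.4  0.2] w 91.9
shift [-0.4  1.1 98.7] rot [-0.03 -0.03  0.23] t 13.35 pos [495.1 343.1 152. ] [-1.7997e+02 -3.0000e-02  1.6433e+02] F [ 0.2 -0.  -0.4] w 92.0
```

View pics/w6c.png

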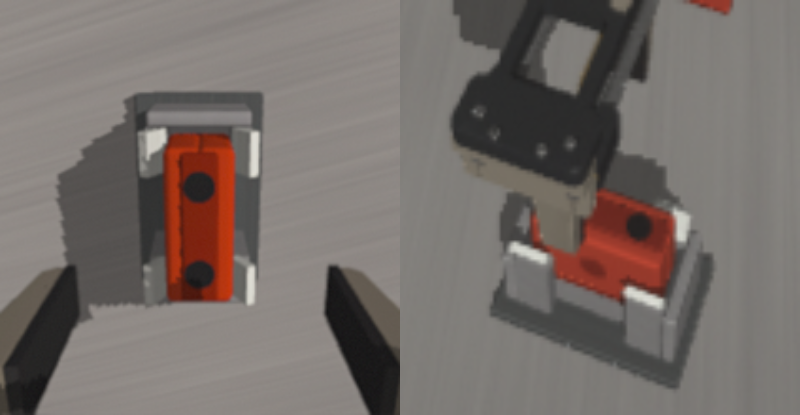

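The cushion is seated upright between all four lips and has sprung back to the slot width. Next is hard cushion 2.

```bash
python3 -c "
from look import *
w=r.grab_frame('wrist');T=toolT()@w['mount'];cv2.imwrite('pics/w7.png',w['frame'][:,:,::-1])
hsv=cv2.cvtColor(w['frame'],cv2.COLOR_RGB2GRAY)[150:260,230:285]
_,m=cv2.threshold(hsv,55,255,cv2.THRESH_BINARY_INV);n,l,s,c=cv2.connectedComponentsWithStats(m);print([(s[i,4],np.round(c[i]+[230,150],1)) for i in range(1,n) if s[i,4]>40])
plan((455.9,121.6,130),-16)
"
```

```text
[(np.int32(737), array([253.8, 209. ])), (np.int32(322), array([234.2, 191.7]))]
shift [ -22.3 -223.5   21.6] rot [-0.08 -0.07  0.32] t 13.4 pos [494.9 342.8 151.3] [-1.7992e+02 -7.0000e-02  1.6432e+02] F [ 0.6 -0.4 -0.5] w 92.3
```

>>> {"method": "step_arm", "body": {
  "moves": [
    [-22,-223,22,0,0,0.2,0],
    [-22,-223,22,0,0,0.2,0],
    [-22,-223,22,0,0,0.2,0],
    [-22,-223,22,0,0,0.2,0],
    [-22,-223,22,0,0,0.2,0]
  ]
}}

```text
time_s: 13.9
position: [453.7, 119.5, 128.5]
tcp_rot: [-179.8, -0.2, 164.1]
ft_force: [-0.7, 0.2, -0.5]
gripper_width: 1.0
```

>>> {"method": "step_arm", "body": {
  "moves": [
    [0,0,0,0,0,0,0],
    [0,0,0,0,0,0,0]
  ]
}}

```text
time_s: 14.1
position: [456.2, 122.4, 129.6]
tcp_rot: [-180.0, -0.1, 164.0]
ft_force: [-0.4, 1.5, -0.5]
gripper_width: 0.997
```

```bash
python3 -c "
from look import *
shot('wrist','w8')
plan((455.9,121.6,32),-16)
"
```

```text
shift [ 0.2 -1.7 97.9] rot [-0.01 -0.04  0.1 ] t 14.15 pos [456.6 123.1 129.9] [-1.7999e+02 -4.0000e-02  1.6410e+02] F [ 0.6 -1.  -0.3] w 91.9
```

View pics/w8.png

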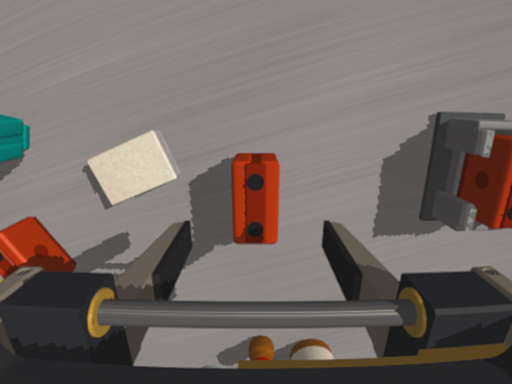

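Cushion 2 is centred between the jaws at (256,206). Now down and grip at 22 N.

>>> {"method": "step_arm", "body": {
  "moves": [
    [0,-1,45,0,0,0,0],
    [0,-1,90,0,0,0,0],
    [0,-1,98,0,0,0,0],
    [0,-1,98,0,0,0,0],
    [0,-1,98,0,0,0,0.3]
  ],
  "squeeze": 22
}}

```text
time_s: 14.65
position: [457.2, 122.6, 33.4]
tcp_rot: [180.0, 0.1, 164.2]
ft_force: [-0.4, -0.5, 0.3]
gripper_width: 0.935
```

>>> {"method": "step_arm", "body": {
  "moves": [
    [0,0,0,0,0,0,1],
    [0,0,0,0,0,0,1],
    [0,0,0,0,0,0,1],
    [0,0,0,0,0,0,1],
    [0,0,0,0,0,0,1]
  ]
}}

```text
time_s: 15.15
position: [456.4, 121.8, 32.6]
tcp_rot: [180.0, 0.0, 164.1]
ft_force: [0.2, -0.0, -0.4]
gripper_width: 0.501
```

>>> {"method": "step_arm", "body": {
  "moves": [
    [0,0,0,0,0,0,1],
    [0,0,0,0,0,0,1],
    [0,0,0,0,0,0,1],
    [0,0,-10,0,0,0,1],
    [0,0,-30,0,0,0,1]
  ]
}}

```text
time_s: 15.65
position: [455.1, 121.5, 61.9]
tcp_rot: [-179.9, -0.2, 164.1]
ft_force: [0.7, 0.3, -1.8]
gripper_width: 0.417
```

>>> {"method": "step_arm", "body": {
  "moves": [
    [0,0,-40,0,0,0,1],
    [0,0,-80,0,0,0,1],
    [0,0,-105,0,0,0,1],
    [0,0,-105,0,0,0,1]
  ]
}}

```text
time_s: 16.05
position: [458.3, 122.4, 171.1]
tcp_rot: [179.8, 0.3, 164.1]
ft_force: [0.3, 0.6, -1.5]
gripper_width: 0.415
```

```bash
python3 -c "
from look import *
plan((530,-330,170),0)
"
```

```text
shift [-192.7 -415.5    0.7] rot [  0.15   0.34 -15.88] t 16.05 pos [458.3 122.4 171.1] [179.81   0.31 164.12] F [ 0.3  0.6 -1.5] w 38.2
```

>>> {"method": "step_arm", "body": {
  "moves": [
    [-14,-30,0,0,0,-3,1],
    [-34,-75,0,0,0,-6,1],
    [-54,-118,0,0,0,-9,1],
    [-74,-160,0,0,0,-12,1],
    [-94,-204,0,0,0,-15.7,1]
  ]
}}

```text
time_s: 16.55
position: [490.2, -101.7, 166.4]
tcp_rot: [180.0, -0.1, 180.0]
ft_force: [0.9, -0.0, -0.8]
gripper_width: 0.41
```

```bash
python3 -c "
from look import *
plan((530,-330,170),0)
"
```

```text
shift [ -39.9 -228.3   -3.8] rot [ 0.03 -0.08 -0.03] t 16.55 pos [ 490.2 -101.7  166.4] [ 1.7997e+02 -8.0000e-02  1.7997e+02] F [ 0.9 -0.  -0.8] w 37.7
```

>>> {"method": "step_arm", "body": {
  "moves": [
    [-8,-46,0,0,0,0,1],
    [-16,-92,0,0,0,0,1],
    [-24,-138,0,0,0,0,1],
    [-32,-184,0,0,0,0,1],
    [-40,-226,-4,0,0,0,1]
  ]
}}

```text
time_s: 17.05
position: [529.2, -327.9, 169.4]
tcp_rot: [179.9, -0.1, 179.8]
ft_force: [-0.1, -0.4, -1.3]
gripper_width: 0.408
```

>>> {"method": "step_arm", "body": {
  "moves": [
    [0,0,0,0,0,0,1],
    [0,0,0,0,0,0,1]
  ]
}}

```text
time_s: 17.25
position: [529.3, -326.4, 169.8]
tcp_rot: [179.9, -0.1, 179.7]
ft_force: [-1.2, 0.6, -1.1]
gripper_width: 0.411
```

```bash
python3 -c "
from look import *
shot('wrist','w9');shot('top','t9')
plan((530,-330,36),0)
cv2.imwrite('pics/c9.png',np.hstack([cv2.imread('pics/w9.png')[:,100:450],cv2.imread('pics/t9.png')[:,100:500]]))
"
```

```text
shift [ -0.9  -5.3 134.2] rot [ 0.09 -0.11 -0.16] t 17.35 pos [ 529.4 -324.9  170.2] [ 1.7991e+02 -1.1000e-01  1.7984e+02] F [ 0.2  0.1 -2.2] w 38.0
```

View pics/c9.png

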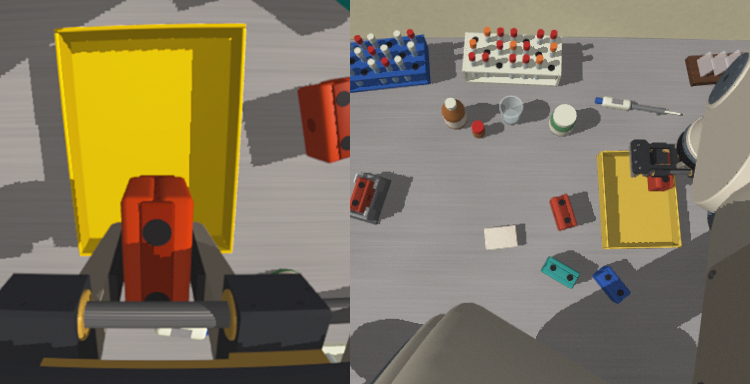

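```bash
python3 -c "
from look import *
w=r.grab_frame('wrist');T=toolT()@w['mount']
for p in [(156,31),(345,26),(332,252),(182,255)]: print(np.round(atz(w,p,45,T)))
plan((525,-330,37),0)
"
```

```text
[ 376. -418.   45.]
[ 372. -242.   45.]
[ 608. -236.   45.]
[ 611. -412.   45.]
shift [  4.4  -5.4 133.6] rot [ 0.07 -0.09 -0.13] t 17.4 pos [ 529.6 -324.8  170.6] [ 1.7993e+02 -9.0000e-02  1.7987e+02] F [ 1.1 -0.2 -1.4] w 37.9
```

Tray centre is about (490,-328), agreeing with the top view. I'll lower cushion 2 into the +x half.

>>> {"method": "step_arm", "body": {
  "moves": [
    [-6,-4,40,0,0,0,1],
    [-6,-4,80,0,0,0,1],
    [-6,-4,115,0,0,0,1],
    [-6,-4,128,0,0,0,1],
    [-6,-4,130,0,0,0,1]
  ]
}}

```text
time_s: 17.9
position: [535.3, -328.7, 40.0]
tcp_rot: [179.9, -0.2, 179.9]
ft_force: [0.3, -0.2, -0.4]
gripper_width: 0.412
```

>>> {"method": "step_arm", "body": {
  "moves": [
    [0,0,1,0,0,0,1],
    [0,0,2,0,0,0,1],
    [0,0,2,0,0,0,1]
  ]
}}

```text
time_s: 18.2
position: [537.1, -330.7, 40.9]
tcp_rot: [-179.9, 0.1, 179.8]
ft_force: [0.3, -0.1, -0.8]
gripper_width: 0.412
```

>>> {"method": "step_arm", "body": {
  "moves": [
    [0,0,1,0,0,0,1],
    [0,0,2,0,0,0,1],
    [0,0,3,0,0,0,1],
    [0,0,3,0,0,0,1]
  ]
}}

```text
time_s: 18.6
position: [536.3, -330.4, 36.6]
tcp_rot: [-180.0, 0.0, 179.8]
ft_force: [-0.6, 1.1, 1.8]
gripper_width: 0.41
```

>>> {"method": "step_arm", "body": {
  "moves": [
    [0,0,0.4,0,0,0,1],
    [0,0,0.8,0,0,0,1],
    [0,0,0.8,0,0,0,1]
  ]
}}

```text
time_s: 18.9
position: [536.4, -330.5, 36.5]
tcp_rot: [-180.0, 0.0, 179.8]
ft_force: [-3.1, 1.0, 10.6]
gripper_width: 0.41
```

>>> {"method": "step_arm", "body": {
  "moves": [
    [0,0,-0.5,0,0,0,0.2],
    [0,0,-0.5,0,0,0,0.2],
    [0,0,-0.5,0,0,0,0.2],
    [0,0,-0.5,0,0,0,0.2],
    [0,0,-5,0,0,0,0.2]
  ]
}}

```text
time_s: 19.4
position: [535.8, -330.0, 40.0]
tcp_rot: [180.0, -0.1, 179.8]
ft_force: [0.1, -0.5, 0.6]
gripper_width: 0.799
```

>>> {"method": "step_arm", "body": {
  "moves": [
    [0,0,-40,0,0,0,0.2],
    [0,0,-80,0,0,0,0.1],
    [0,0,-110,0,0,0,0],
    [0,0,-110,0,0,0,0]
  ]
}}

```text
time_s: 19.8
position: [538.6, -331.8, 155.5]
tcp_rot: [-179.8, 0.4, 179.8]
ft_force: [-1.1, -0.0, 1.0]
gripper_width: 0.994
```

```bash
python3 -c "
from look import *
plan((455.6,-142.2,130),15.3)
"
```

```text
shift [ 83.8 189.4  24.2] rot [ -0.28   0.34 -15.47] t 19.8 pos [ 538.6 -331.8  155.5] [-179.77    0.37  179.83] F [-1.1 -0.   1. ] w 91.4
```

>>> {"method": "step_arm", "body": {
  "moves": [
    [84,189,20,0,0,-15.5,0],
    [84,189,20,0,0,-15.5,0],
    [84,189,24,0,0,-15.5,0],
    [84,189,24,0,0,-15.5,0],
    [84,189,24,0,0,-15.5,0]
  ]
}}

```text
time_s: 20.3
position: [448.6, -137.1, 125.0]
tcp_rot: [179.8, -0.2, -164.6]
ft_force: [-0.2, -0.5, 0.6]
gripper_width: 0.999
```

>>> {"method": "step_arm", "body": {
  "moves": [
    [0,0,0,0,0,0,0],
    [0,0,0,0,0,0,0]
  ]
}}

```text
time_s: 20.5
position: [453.9, -141.8, 126.8]
tcp_rot: [-179.9, 0.1, -164.6]
ft_force: [-0.1, 0.6, 0.9]
gripper_width: 1.0
```

```bash
python3 -c "
from look import *
T=toolT();f=shot('wrist','w10');np.savez('w10.npz',T=T@f['mount'])
plan((455.6,-142.2,32),15.3)
"
```

```text
shift [-1.4 -0.4 94.9] rot [-0.06  0.07  0.01] t 20.55 pos [ 454.1 -142.1  126.9] [-1.7994e+02  7.0000e-02 -1.6469e+02] F [-0.2 -0.4 -0. ] w 91.6
```

View pics/w10.png

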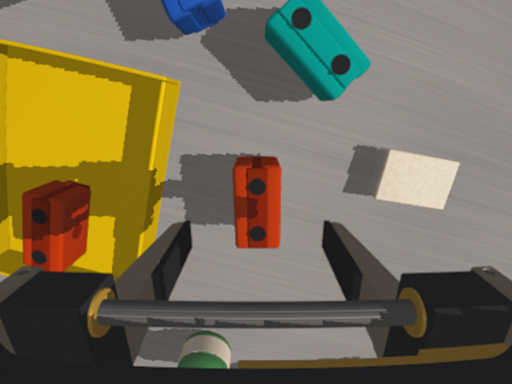

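Cushion 3 is centred at (257,210), and cushion 2 stands in the tray. Down and pinch at 22 N.

>>> {"method": "step_arm", "body": {
  "moves": [
    [-2,0,45,0,0,0,0],
    [-2,0,88,0,0,0,0],
    [-2,0,95,0,0,0,0],
    [-2,0,95,0,0,0,0],
    [-2,0,95,0,0,0,0.3]
  ],
  "squeeze": 22
}}

```text
time_s: 21.05
position: [455.8, -141.3, 32.7]
tcp_rot: [-180.0, 0.1, -164.7]
ft_force: [-0.2, -0.1, -0.1]
gripper_width: 0.932
```

>>> {"method": "step_arm", "body": {
  "moves": [
    [0,0,0,0,0,0,1],
    [0,0,0,0,0,0,1],
    [0,0,0,0,0,0,1],
    [0,0,0,0,0,0,1],
    [0,0,0,0,0,0,1]
  ]
}}

```text
time_s: 21.55
position: [454.9, -140.5, 31.8]
tcp_rot: [-180.0, 0.0, -164.7]
ft_force: [-0.7, -0.2, -0.5]
gripper_width: 0.501
```

>>> {"method": "step_arm", "body": {
  "moves": [
    [0,0,0,0,0,0,1],
    [0,0,0,0,0,0,1],
    [0,0,0,0,0,0,1],
    [0,0,0,0,0,0,1],
    [0,0,0,0,0,0,1]
  ]
}}

```text
time_s: 22.05
position: [454.8, -140.5, 31.7]
tcp_rot: [-180.0, 0.0, -164.7]
ft_force: [-1.2, -0.0, 4.8]
gripper_width: 0.411
```

Cushion 3 stops at 38 mm, so it is hard, as expected. Lift it and take it to the tray.

>>> {"method": "step_arm", "body": {
  "moves": [
    [0,0,-20,0,0,0,1],
    [0,0,-60,0,0,0,1],
    [0,0,-105,0,0,0,1],
    [0,0,-140,0,0,0,1],
    [0,0,-140,0,0,0,1]
  ]
}}

```text
time_s: 22.55
position: [457.3, -141.3, 175.7]
tcp_rot: [-179.8, 0.4, -164.7]
ft_force: [0.2, -0.0, -1.2]
gripper_width: 0.413
```

```bash
python3 -c "
from look import *
plan((440,-328,170),0)
"
```

```text
shift [  66.1 -175.5    6. ] rot [-0.18  0.39 15.32] t 22.55 pos [ 457.3 -141.3  175.7] [-179.77    0.36 -164.67] F [ 0.2 -0.  -1.2] w 38.0
```

>>> {"method": "step_arm", "body": {
  "moves": [
    [15,-40,0,0,0,4,1],
    [30,-80,0,0,0,9,1],
    [47,-125,0,0,0,15,1],
    [60,-160,4,0,0,15.3,1],
    [66,-175,4,0,0,15.3,1]
  ]
}}

```text
time_s: 23.05
position: [436.2, -329.1, 165.7]
tcp_rot: [180.0, -0.1, 179.9]
ft_force: [-0.2, 0.7, -1.0]
gripper_width: 0.407
```

>>> {"method": "step_arm", "body": {
  "moves": [
    [0,0,0,0,0,0,1],
    [0,0,0,0,0,0,1]
  ]
}}

```text
time_s: 23.25
position: [436.7, -325.7, 166.6]
tcp_rot: [179.9, -0.1, 180.0]
ft_force: [-0.7, -0.2, -1.4]
gripper_width: 0.41
```

```bash
python3 -c "
from look import *
T=toolT();f=shot('wrist','w11')
plan((440,-328,37),0)
"
```

```text
shift [ -3.2  -2.8 129.8] rot [ 0.08 -0.07  0.05] t 23.3 pos [ 437.  -325.3  166.8] [ 1.7992e+02 -7.0000e-02 -1.7995e+02] F [ 0.5  0.3 -1.8] w 38.1
```

View pics/w11.png

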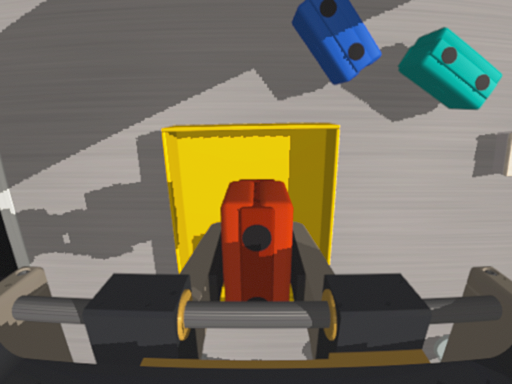

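>>> {"method": "step_arm", "body": {
  "moves": [
    [0,-2,40,0,0,0,1],
    [0,-2,80,0,0,0,1],
    [0,-2,112,0,0,0,1],
    [0,-2,125,0,0,0,1],
    [0,-2,126,0,0,0,1]
  ]
}}

```text
time_s: 23.8
position: [436.7, -327.0, 40.3]
tcp_rot: [179.9, -0.1, -179.9]
ft_force: [-0.6, -0.3, -1.6]
gripper_width: 0.41
```

>>> {"method": "step_arm", "body": {
  "moves": [
    [0,0,0.5,0,0,0,1],
    [0,0,1,0,0,0,1],
    [0,0,1,0,0,0,1]
  ]
}}

```text
time_s: 24.1
position: [438.2, -329.3, 42.0]
tcp_rot: [-179.9, 0.1, -180.0]
ft_force: [0.9, -0.2, -0.9]
gripper_width: 0.41
```

>>> {"method": "step_arm", "body": {
  "moves": [
    [0,0,1,0,0,0,1],
    [0,0,2,0,0,0,1],
    [0,0,3,0,0,0,1],
    [0,0,4,0,0,0,1],
    [0,0,4,0,0,0,1]
  ]
}}

```text
time_s: 24.6
position: [437.2, -328.7, 36.4]
tcp_rot: [180.0, -0.0, -180.0]
ft_force: [0.4, 0.3, -1.4]
gripper_width: 0.412
```

>>> {"method": "step_arm", "body": {
  "moves": [
    [0,0,0.5,0,0,0,1],
    [0,0,1,0,0,0,1],
    [0,0,1,0,0,0,1]
  ]
}}

```text
time_s: 24.9
position: [437.3, -328.8, 35.8]
tcp_rot: [-180.0, -0.0, -180.0]
ft_force: [-2.1, 1.2, 4.0]
gripper_width: 0.414
```

On the tray floor at 35.8 mm. Release and rise.

>>> {"method": "step_arm", "body": {
  "moves": [
    [0,0,0,0,0,0,0.2],
    [0,0,0,0,0,0,0.2],
    [0,0,0,0,0,0,0.2],
    [0,0,0,0,0,0,0.2],
    [0,0,-5,0,0,0,0.2]
  ]
}}

```text
time_s: 25.4
position: [437.0, -328.4, 40.2]
tcp_rot: [180.0, -0.1, -180.0]
ft_force: [1.1, 0.4, 0.6]
gripper_width: 0.794
```

>>> {"method": "step_arm", "body": {
  "moves": [
    [0,0,-40,0,0,0,0.2],
    [0,0,-80,0,0,0,0.1],
    [0,0,-120,0,0,0,0],
    [0,0,-150,0,0,0,0],
    [0,0,-150,0,0,0,0]
  ]
}}

```text
time_s: 25.9
position: [439.4, -330.3, 195.3]
tcp_rot: [-179.7, 0.4, -180.0]
ft_force: [0.4, -0.4, -0.8]
gripper_width: 1.0
```

```bash
python3 -c "
from look import *
plan((440,-328,37),0)
shot('side','s12');shot('top','t12')
plan((440,-328,37),0)
a=cv2.imread('pics/s12.png');b=cv2.imread('pics/t12.png')
z=lambda i,x,y,w,h:cv2.resize(i[y:y+h,x:x+w],(390,290),interpolation=cv2.INTER_CUBIC)
cv2.imwrite('pics/c12.png',np.vstack([np.hstack([z(b,70,150,120,89),z(a,190,255,120,89)]),np.hstack([cv2.resize(a,(390,290)),cv2.resize(b,(390,290))])]))
"
```

```text
shift [  0.4   3.  158.3] rot [-0.27  0.35  0.03] t 25.9 pos [ 439.4 -330.3  195.3] [-179.73    0.35 -179.97] F [ 0.4 -0.4 -0.8] w 92.0
shift [ -2.4   1.  154.1] rot [-0.05  0.07  0.02] t 26.0 pos [ 437.5 -328.9  191.1] [-1.7995e+02  7.0000e-02 -1.7998e+02] F [-0.2 -0.2 -1. ] w 91.8
```

View pics/c12.png

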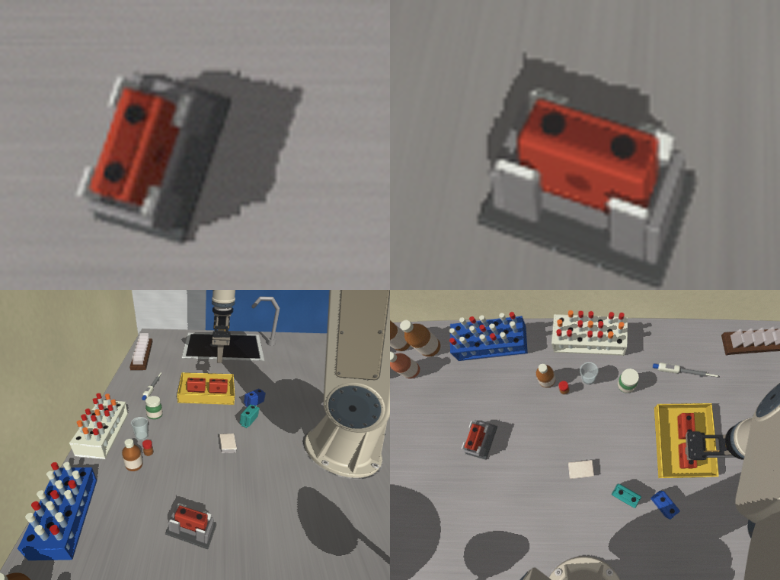

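```bash
python3 -c "
from look import *
a=r.grab_frame('side');b=r.grab_frame('top');k=.3077
P=[]
for t,s in (((134,115),(163,123)),((114,172),(233,147))):
    x,e=tri([ray(b,np.array((70,150))+k*np.array(t)-.35),ray(a,np.array((190,255))+k*np.array(s)-.35)]);P.append(x);print(np.round(x,1),np.round(e,1))
d=P[0]-P[1];print((P[0]+P[1])/2,np.degrees(np.arctan2(d[1],d[0])))
plan((440,-328,37),0)
"
```

```text
[515.1 337.4  79. ] [0.9 0.9]
[472.9 349.5  78.6] [0.5 0.5]
[493.97489595 343.44346356  78.80046536] -16.058728855584285
shift [ -3.7   0.  152.4] rot [ 0.07 -0.09  0.02] t 26.1 pos [ 436.6 -328.2  189.4] [ 1.7993e+02 -9.0000e-02 -1.7998e+02] F [-0.6  0.9 -0.3] w 91.9
```

Both ends of the cushion's top are at 78.6–79.0 mm against an expected 79 (20 + 59), so it is fully down and level. Handing in.

```bash
python3 -c "
from cell import r
print(r.job_done())"
```

```text
the job is handed in; nothing more can be done
None
```

The soft cushion is in the carrier's slot, fully down and upright, and both hard cushions are in the yellow tray. I handed the job in at about 26 s of the 67 s allowed.

- **Finding the soft one:** I pinched the cushions at 20–22 N, well under the 45 N tear limit. The one near (566, 0) closed to 28 mm, so it is soft. The ones near (456, 122) and (455, -141) both stopped at 38 mm, so they are hard.
- **Order:** I tested one hard cushion first and put it back down where it stood. The soft one then went into the slot, and both hard ones went to the tray after that.
- **Fit in the slot:** It touched the slot floor with about 10 N (the carrier bends at 40 N). Measured from two cameras, the cushion's two top wells are at 79.0 and 78.6 mm, against 79 mm expected. Its angle matches the slot at -16°.
- **Tray and the rest:** In the last side and top pictures both hard cushions are inside the tray. The bystanders and the blue and turquoise look-alikes look unmoved by eye; I did not measure their positions again.

None of the last checks failed. The wrist camera and the fixed cameras disagreed by 1–2 mm, which is within the stated calibration.

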